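# Return the straightedge plate through the gauge box slot

## Robot

A 7-joint arm with a two-finger parallel gripper is mounted at the origin on the work surface. World frame = base frame: x ahead of the robot, y to its left, z up, the work surface at z = 0. Lengths are in m, angles in rad, forces in N, time in s.
With the tool pointing down it reaches from about 0.35 to 0.9 m from the base axis. Payload 7.2 kg.
Tool frame: the origin (TCP) lies midway between the tips of the shut fingers; the grasp point (between the pads) lies 19 mm behind it; z points along the fingers, y is the line along which they close (so a half turn about z gives the same grasp; the last joint's range is limited). The gripper opens to 85 mm and grips with 20 to 120 N. Pads are 22 mm wide; open, the fingers measure 114 mm over their backs; the gripper's body (76 mm by 85 mm) begins 54 mm behind the grasp point. The pads swing forward as they close: fully open they stand 13 mm farther back than shut.
Start: joints at [1.034, 0.411, -0.013, 1.596, 0.006, 1.134, -0.082], TCP at [0.282, -0.558, 0.231] pointing down, gripper open.
Joint ranges: [-2.95, 2.95], [-0.29, 1.99], [-1.47, 1.44], [0.14, 2.54], [-1.03, 4.17], [0.13, 1.85], [-2.86, 2.86]. Speed limits (rad/s): [2.39, 2.39, 3.01, 3.01, 3.14, 3.14, 3.14].

## Interface

Orientations are given as a rotation vector (axis times angle).
In Python, from bench import manip, cams, job gives the robot as it stands. The module is installed in compiled form; this text tells all that it offers.
- The arm moves only by the tool drive_tool, never from a script. Its argument "deltas" is a list of rows, each an object with "xyz": the shift along the tool's x, y, z in units of 25 mm (1.0 is 25 mm), a list of three; "turn": the turn about the tool's z in rad; "gripper": the closure in counts, from 0 (fully open) to 255 (shut). A call has 1 to 10 rows; each row is the pose to reach, as a shift and turn from the pose commanded when the call began, along the tool's axes at that moment; what a row does not reach only later rows make up. A row lasts 1/8 s, in which the tool goes at most 62.5 mm and 10.7 degrees, less where a joint would pass 70% of its speed; a pose out of reach is approached as far as the arm can. A call with a gripper value outside its range is refused whole. The fingers move at their own pace and stop on an object; the grip force is fixed at half the most. Time passes only in rows, so rows that repeat a pose let the fingers close. It gives the time, the measured TCP pose, the force, the opening and the grip force at its end, in the units of the state.
- manip.get_obs(): the state, without advancing time (a new reading comes with each control period).
- cams.camera(name): name is "side" or "top" or "wrist"; returns the picture (384x512x3 uint8, red, green, blue); there is no depth.
- cams.camera_info(name): a dict with "mtx" (3x3 intrinsics, pixels), "extrinsics" (4x4, takes a point from camera to world coordinates). Camera axes: x right, y up, looking along -z (the intrinsics and any distortion apply to the point x, -y, -z); pixel columns grow to the right and rows downward; lengths in m; the calibration is good to about 2 mm. The wrist camera is an equidistant fisheye: a pixel r from the principal point sees the ray r / f radians off the axis. A picture is of the moment at which its call begins: read the wrist's pose just before it. camera_info takes no time and is no camera call; for the wrist camera it gives the pose at the moment of the call.
- job.hand_in(): hands the job in; it is judged then, once.
The state is a dict: "time": time; "qpos": joint angles; "joint_vel": joint speeds; "joint_efforts": joint torques, N m; "tool_pos": TCP position; "tcp_rot": TCP orientation; "contact_force": force on the tool from outside, world axes, zero at the start; "torque": the same for the moment, N m; "gripper_width": finger opening in m; "grasp_force": force on a finger pad.
Only numpy, scipy, OpenCV 4.12 (cv2) and the standard library are available. Lean on these libraries where they do the work, as an engineer would, in place of code of your own. Each camera call takes 0.05 s, during which the arm holds its last target. There are 200 camera calls.

## Task

Lift the rectangular steel gauge plate out of the wooden stand and return it to the steel gauge box through the narrow slot in its lid: find the slot gently by feel against the raised rib behind it, push the plate down past the stiff flap while you still hold it, and only then let go so that it drops inside. Never bear on the box with more than 25 N, and leave the round disc, the concrete cylinder and the hammer alone.

Things in the scene. Friction and masses are not known exactly. Their poses are not given: they have to be found in the camera images.
- plate: The gauge plate: a plain bright steel rectangle, 8 mm thick (its x axis), 70 mm wide (y) and 100 mm tall (z), 0.35 to 0.55 kg, standing upright in one of the stand's two pockets. Origin at the centre of its lower edge.
- plate_top (a point): Centre of the gauge plate's upper edge, 100 mm above its origin.
- disc: A round steel disc, 72 mm in diameter and 8 mm thick, standing on edge in the stand's other pocket (a bystander). Origin at its lowest point.
- stand: Fixed wooden stand, 60 (x) by 180 (y) mm, 40 mm high. Two pockets lie end to end at y = +45 and -45 mm, each 12 mm (x) by 74 mm (y), floor 10 mm above the table, walls 32 mm thick over all in x up to 40 mm. Which pocket holds the plate varies. Origin at the centre of the underside.
- box: Fixed grey steel gauge box, 160 (x) by 140 (y) mm, covered by an aluminium lid plate (128 by 122 mm) with its top 130 mm above the table; narrow side rails rise to 134 mm at y = +-66 mm. Origin at the centre of the underside. Inside are an 8 mm rubber floor and some 110 mm of free height: a plate let go in the slot drops about 70 mm and ends wholly below the lid.
- box_middle (a point): Middle of the box at lid-top height (not the slot). The lid has one slot, 76 mm long (box's y, centred at y = 0) and 10 mm wide (x), through 5 mm of metal. The lid was clamped by hand: it does not yield, but the slot's centre line lies anywhere from -15 to +15 mm from this point in the box's x, unmeasured.
- box_near (a point): Point at lid-top height 40 mm to the -x side of the box's middle. A rib, 10 mm high, 6 mm thick, 84 mm long, stands on the lid along the slot's +x edge, its -x face flush with that edge: a plate slid from here in the box's +x, its foot less than 10 mm above the lid, stops against the rib, right over the slot. Fingers must stay above the rib.
- box_flap (a point): Point 6 mm below the lid's top at the box's middle: height of the black flap that closes the slot from below. It is hinged 21 mm to the -x side of the slot's centre, swings down, takes about 5 to 8 N of push at first and less as it opens, and stays where it is left. It is well open once the plate's foot is 40 to 55 mm below the lid's top.
- cylinder_a: Grey plastic-cased concrete test cylinder, 104 mm in diameter, 200 mm tall (a bystander). Origin at the centre of its underside.
- hammer: A hammer lying flat on the bench (a bystander).

How it is judged:
By the outcome, as a careful person would: the job done as asked, in the order asked, and still so for the second after the job is handed in, with the robot touching nothing.
It also fails if it takes over 48 s, if anything falls off the work surface, if the arm or the gripper's body presses on something with over 40 N, if the wrist force passes 120 N, or if a joint passes its speed limit or range.

## Working session

There is one attempt and no reset: what is moved stays moved. The work goes in short steps, Python scripts to look and compute and a tool call to move; the robot and the scene stay as the last step left them, time stands still between calls to the robot, and variables do not carry over. Pictures are saved under pics/ and viewed, at most 10 in all, crops included, and the job is handed in when it is done.

Besides the shell and the picture viewer there is one more tool, called after "Call:" by a JSON object that holds its "method" and its "body". drive_tool: Moves the arm, as the interface text tells. Its arguments: {"type":"object","properties":{"deltas":{"type":"array"}},"required":["deltas"]}

```bash
mkdir -p pics; python3 - <<'E'
from bench import manip,cams,job
import cv2,numpy as np
o=manip.get_obs()
for k in o: print(k,np.round(o[k],4))
for n in ("side","top","wrist"):
    i=cams.camera_info(n); print(n,{k:(np.round(v,4).tolist() if not isinstance(v,str) else v) for k,v in i.items()})
    cv2.imwrite(f"pics/{n}0.png",cams.camera(n)[:,:,::-1])
a=cv2.imread("pics/top0.png");cv2.imwrite("pics/top0b.png",cv2.resize(a,(800,600),interpolation=cv2.INTER_CUBIC))
E
```

```text
time 0.0
qpos [ 1.0338  0.4119 -0.0127  1.5971  0.0056  1.1343 -0.0822]
joint_vel [-0.0001  0.0007  0.0014 -0.0005  0.0013  0.0003 -0.    ]
joint_efforts [-1.00000e-03 -6.00634e+01  6.81000e-01 -2.99407e+01  1.36000e-02
  1.06000e-02 -0.00000e+00]
tool_pos [ 0.2821 -0.5571  0.2305]
tcp_rot [-3.0542e+00 -7.2940e-01  8.0000e-04]
contact_force [ 0.2864  0.0197 -0.3325]
torque [-0.0098  0.023  -0.0327]
grasp_force 0.0
gripper_width 0.0851
side {'mtx': [[350.8471, 0.0, 259.3301], [0.0, 350.8471, 188.9905], [0.0, 0.0, 1.0]], 'extrinsics': [[0.862, 0.2323, -0.4505, 0.1944], [-0.5066, 0.4242, -0.7506, -0.8347], [0.0167, 0.8753, 0.4833, 0.5841], [0.0, 0.0, 0.0, 1.0]]}
top {'mtx': [[357.6864, 0.0, 256.998], [0.0, 357.6864, 192.1266], [0.0, 0.0, 1.0]], 'extrinsics': [[-0.0194, 0.9741, -0.2252, 0.4206], [-0.9998, -0.0186, 0.0059, -0.1111], [0.0015, 0.2253, 0.9743, 1.0104], [0.0, 0.0, 0.0, 1.0]]}
wrist {'mtx': [[297.3186, 0.0, 261.4017], [0.0, 297.3186, 193.8777], [0.0, 0.0, 1.0]], 'extrinsics': [[0.4511, 0.8513, 0.2679, 0.3515], [-0.8925, 0.4309, 0.1335, -0.5226], [-0.0018, -0.2993, 0.9542, 0.3741], [0.0, 0.0, 0.0, 1.0]]}
```

View pics/top0b.png

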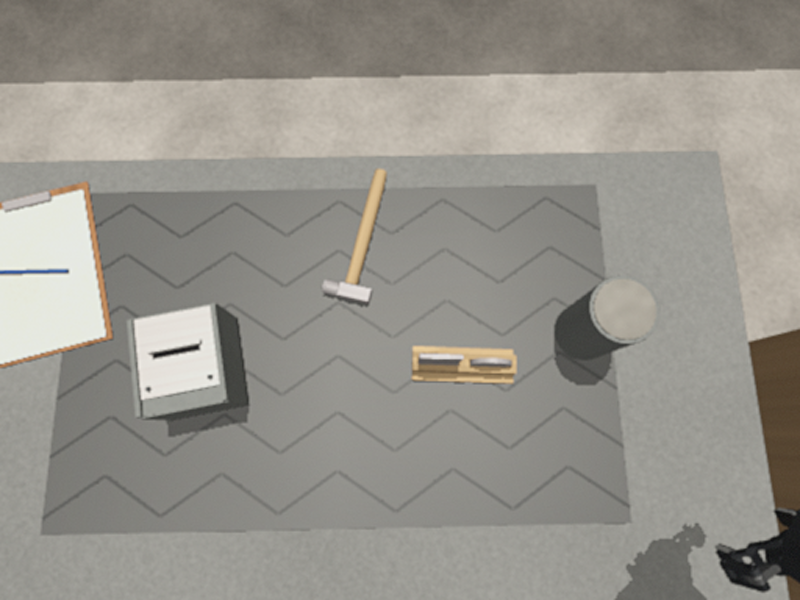

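View pics/side0.png

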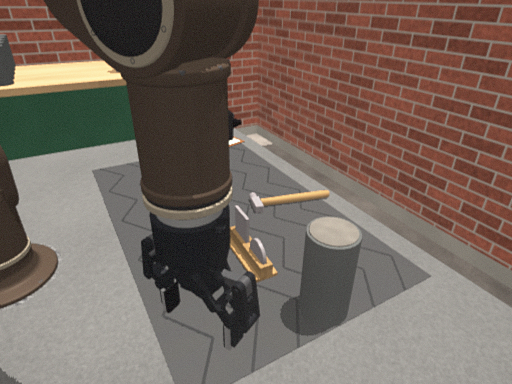

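The top view (800x600) shows the box at about (180,360) with its slot at (175,349). The stand is at (465,365), with the plate in its left (+y) pocket and the disc in the right one. The cylinder is at (620,310) and the hammer at (355,240). Next I'll zoom in on the box and stand.

```bash
python3 - <<'E'
import cv2,numpy as np
a=cv2.imread("pics/top0.png")
b=cv2.resize(a[190:275,75:165],None,fx=6,fy=6,interpolation=cv2.INTER_CUBIC)
s=cv2.resize(a[215:250,255:335],None,fx=6,fy=6,interpolation=cv2.INTER_CUBIC)
c=np.zeros((510,540+0,3),np.uint8);c=b
cv2.imwrite("pics/boxz.png",b);cv2.imwrite("pics/standz.png",s)
E
```

```text
(no output)
```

View pics/boxz.png

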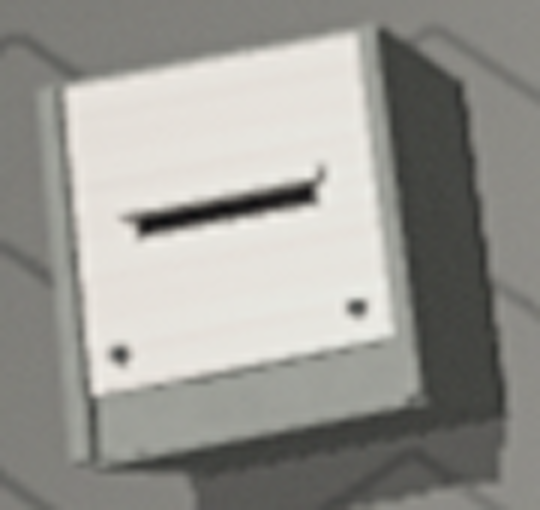

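View pics/standz.png

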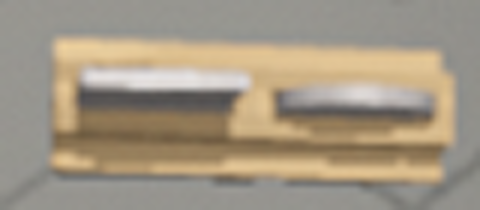

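Both crops are clear. The box lid is white, with the dark slot from (140,230) to (315,195) in the crop. The rib is just above the slot, so box +x points up the image, roughly world +x. In the stand crop, the plate's bright top face runs from (80,75) to (250,80), with the disc to its right. Now I'll measure these.

```bash
cat > h.py <<'E'
import numpy as np,cv2
from bench import manip,cams
from scipy.spatial.transform import Rotation as R
def ray(info,uv,fish=False):
    K,T=np.array(info["mtx"]),np.array(info["extrinsics"])
    p=np.atleast_2d(uv).astype(float); q=(p-[K[0,2],K[1,2]])/K[0,0]
    if fish:
        r=np.linalg.norm(q,axis=1,keepdims=True)+1e-12
        d=np.hstack([q/r*np.sin(r),np.cos(r)])
    else: d=np.hstack([q,np.ones((len(q),1))])
    return T[:3,3],(d*[1,-1,-1])@T[:3,:3].T
def onz(info,uv,z,fish=False):
    o,d=ray(info,uv,fish); return o+d*((z-o[2])/d[:,2])[:,None]
def proj(info,P,fish=False):
    K,T=np.array(info["mtx"]),np.array(info["extrinsics"])
    c=(np.atleast_2d(P)-T[:3,3])@T[:3,:3]*[1,-1,-1]
    if fish:
        n=np.linalg.norm(c[:,:2],axis=1,keepdims=True); q=c[:,:2]/n*np.arctan2(n,c[:,2:])
    else: q=c[:,:2]/c[:,2:]
    return q*K[0,0]+[K[0,2],K[1,2]]
def tool():
    o=manip.get_obs(); return np.array(o["tool_pos"]),R.from_rotvec(o["tcp_rot"]).as_matrix(),o
def rect(mask):
    c=max(cv2.findContours(mask.astype(np.uint8),cv2.RETR_EXTERNAL,cv2.CHAIN_APPROX_NONE)[0],key=cv2.contourArea)
    return cv2.boxPoints(cv2.minAreaRect(c)),cv2.contourArea(c)
E
python3 - <<'E'
from h import *
np.set_printoptions(precision=4,suppress=True)
a=cv2.imread("pics/top0.png"); I=cams.camera_info("top")
g=a.min(2)
def roi(m,x0,y0,x1,y1):
    r=np.zeros(m.shape,bool); r[y0:y1,x0:x1]=m[y0:y1,x0:x1]; return r
p,A=rect(roi(g>190,75,190,150,275)); print("lid",A,p.tolist()); P=onz(I,p,.13); print(P[:,:2]); print(np.linalg.norm(np.diff(P[[0,1,2,3,0]],axis=0),axis=1),P.mean(0))
m=roi(a.max(2)<90,90,212,132,233); p,A=rect(m); print("slot",A,p.tolist()); P=onz(I,p,.13); print(P[:,:2]);print(np.linalg.norm(np.diff(P[[0,1,2,3,0]],axis=0),axis=1),P.mean(0))
# crop reads at crop/6+offset
z=lambda q,ox,oy:(np.array(q)+.5)/6-.5+[ox,oy]
pl=z([(82,68),(250,74),(250,90),(80,92)],255,215); print("plate top",onz(I,pl,.11)[:,:2])
st=z([(52,40),(440,52),(455,142),(52,135)],255,215); print("stand",onz(I,st,.04)[:,:2])
bolts=z([(120,354),(357,307)],75,190); print("bolts",onz(I,bolts,.13)[:,:2])
bx=z([(40,90),(378,30),(422,400),(75,465)],75,190);print("rails",onz(I,bx,.134)[:,:2])
cy=(np.array([(590,310),(657,310),(623,280),(623,343)]))*.64; print("cyl",onz(I,cy,.2)[:,:2])
ha=(np.array([(380,170),(323,288),(371,295)]))*.64; print("ham",onz(I,ha,.02)[:,:2])
E
```

```text
lid 2460.0 [[83.46156311035156, 201.69232177734375], [133.92311096191406, 195.3846435546875], [140.6000213623047, 248.80001831054688], [90.13847351074219, 255.10769653320312]]
[[0.6078 0.3194]
 [0.6216 0.1939]
 [0.4879 0.1699]
 [0.4751 0.2914]]
[0.1263 0.1359 0.1222 0.1357] [0.5481 0.2436 0.13  ]
slot 48.0 [[97.61538696289062, 226.07691955566406], [125.88461303710938, 220.42308044433594], [126.38461303710938, 222.92308044433594], [98.11538696289062, 228.57691955566406]]
[[0.5456 0.279 ]
 [0.5583 0.2101]
 [0.5521 0.2085]
 [0.5393 0.2773]]
[0.0701 0.0065 0.07   0.0065] [0.5488 0.2437 0.13  ]
plate top [[ 0.5405 -0.1432]
 [ 0.5366 -0.2139]
 [ 0.5299 -0.2136]
 [ 0.5304 -0.1421]]
stand [[ 0.5629 -0.1324]
 [ 0.554  -0.3088]
 [ 0.5131 -0.3129]
 [ 0.5198 -0.1314]]
bolts [[0.4906 0.2819]
 [0.5077 0.1869]]
rails [[0.5997 0.3223]
 [0.6226 0.1834]
 [0.4695 0.1572]
 [0.4466 0.2945]]
cyl [[ 0.5877 -0.395 ]
 [ 0.5858 -0.4945]
 [ 0.6327 -0.449 ]
 [ 0.5375 -0.4386]]
ham [[ 0.9072 -0.0806]
 [ 0.6752  0.0261]
 [ 0.6603 -0.0615]]
```

Sizes agree with the given dimensions. The plate is at (0.534,-0.178), yaw about -3°. The slot is at (0.549,0.244), yaw about 9.7°. Moving above the plate.

Call:
{"method": "drive_tool", "body": {"deltas": [{"xyz": [1,-0.5,-0.8],"turn": -0.1,"gripper": 0},{"xyz": [3,-1.7,-1],"turn": -0.25,"gripper": 0},{"xyz": [5,-2.8,-1],"turn": -0.4,"gripper": 0},{"xyz": [7,-4,-1],"turn": -0.55,"gripper": 0},{"xyz": [9,-5.1,-1],"turn": -0.7,"gripper": 0},{"xyz": [11,-6.3,-1],"turn": -0.85,"gripper": 0},{"xyz": [13,-7.4,-1],"turn": -1.0,"gripper": 0},{"xyz": [15,-8.5,-1],"turn": -1.05,"gripper": 0},{"xyz": [15.8,-9,-0.5],"turn": -1.05,"gripper": 0},{"xyz": [15.8,-9,-0.5],"turn": -1.05,"gripper": 0}]}}

```text
time: 1.4
tool_pos: [0.5334, -0.1759, 0.2427]
tcp_rot: [-2.272, -2.166, 0.0]
contact_force: [-0.1, -1.2, -0.1]
gripper_width: 0.0851
grasp_force: 0.0
```

```bash
python3 - <<'E'
from h import *
np.set_printoptions(precision=4,suppress=True)
p,M,o=tool(); print(p,M,o["joint_vel"],o["qpos"],o["contact_force"])
I=cams.camera_info("wrist"); a=cams.camera("wrist")[:,:,::-1]; cv2.imwrite("pics/w1.png",a); np.savez("w1.npz",m=I["mtx"],e=I["extrinsics"])
P=np.array([[.5405,-.1432,.11],[.5366,-.2139,.11],[.5299,-.2136,.11],[.5304,-.1421,.11]]); print(proj(I,P,True))
cv2.imwrite("pics/w1b.png",cv2.resize(a,(800,600),interpolation=cv2.INTER_CUBIC))
E
```

```text
[ 0.5334 -0.1759  0.2427] [[ 0.0479  0.9989 -0.0017]
 [ 0.9989 -0.0479  0.0015]
 [ 0.0014 -0.0017 -1.    ]] [ 0.0416 -0.0167  0.0436 -0.007   0.0082  0.0151  0.0277] [ 0.5489  0.326  -0.4013  1.7159  0.1375  1.1296  0.0596] [-0.0777 -1.2072 -0.1431]
[[266.658  150.4291]
 [265.8591 220.5961]
 [259.1841 220.6186]
 [255.8415 149.7903]]
```

View pics/w1b.png

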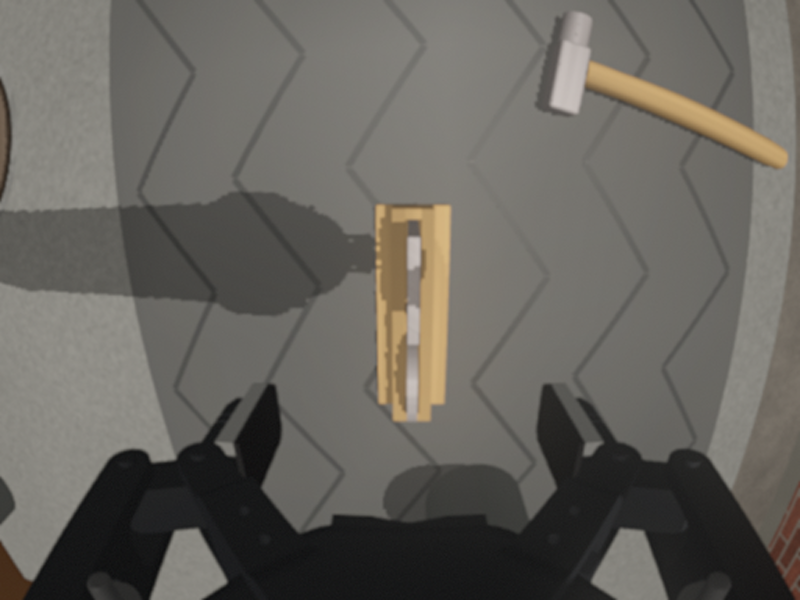

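The plate's top edge is at about x 408–420, y 235–345 in the 800-px picture, midway between the fingers, with the disc below it at (412,380). I'll refine its centre line by mask.

```bash
python3 - <<'E'
from h import *
np.set_printoptions(precision=4,suppress=True)
a=cv2.imread("pics/w1.png"); d=np.load("w1.npz"); I=dict(mtx=d["m"],extrinsics=d["e"])
h=cv2.cvtColor(a,cv2.COLOR_BGR2HSV)
m=np.zeros(a.shape[:2],bool); r=np.s_[140:222,250:282]; m[r]=((h[...,1]<45)&(h[...,2]>85))[r]
for y in range(144,224,4):
    x=np.where(m[y])[0]; print(y,(x.min(),x.max(),a[y,x].mean().round()) if len(x) else None)
e=[]
for y in range(152,219,2):
    x=np.where(m[y])[0]
    if len(x)>4: e.append((x.mean(),y))
W=onz(I,np.array(e),.11)[:,:2]; k=np.polyfit(W[:,1],W[:,0],1); print(k,np.polyval(k,-.178),W[0],W[-1])
E
```

```text
144 (np.int64(262), np.int64(266), np.float64(90.0))
148 (np.int64(262), np.int64(267), np.float64(91.0))
152 (np.int64(261), np.int64(268), np.float64(168.0))
156 (np.int64(261), np.int64(268), np.float64(183.0))
160 (np.int64(261), np.int64(268), np.float64(182.0))
164 (np.int64(261), np.int64(268), np.float64(183.0))
168 (np.int64(261), np.int64(268), np.float64(181.0))
172 (np.int64(261), np.int64(268), np.float64(141.0))
176 (np.int64(261), np.int64(268), np.float64(127.0))
180 (np.int64(261), np.int64(267), np.float64(129.0))
184 (np.int64(261), np.int64(267), np.float64(128.0))
188 (np.int64(261), np.int64(267), np.float64(128.0))
192 (np.int64(261), np.int64(267), np.float64(129.0))
196 (np.int64(260), np.int64(267), np.float64(159.0))
200 (np.int64(261), np.int64(268), np.float64(179.0))
204 (np.int64(261), np.int64(267), np.float64(179.0))
208 (np.int64(261), np.int64(267), np.float64(180.0))
212 (np.int64(261), np.int64(267), np.float64(176.0))
216 (np.int64(260), np.int64(267), np.float64(171.0))
220 (np.int64(261), np.int64(267), np.float64(155.0))
[0.0597 0.5471] 0.5365199429461492 [ 0.5384 -0.1449] [ 0.5344 -0.2109]
```

Call:
{"method": "drive_tool", "body": {"deltas": [{"xyz": [-0.08,0.11,1.5],"turn": 0.01,"gripper": 0},{"xyz": [-0.08,0.11,3.5],"turn": 0.01,"gripper": 0},{"xyz": [-0.08,0.11,5.3],"turn": 0.01,"gripper": 0},{"xyz": [-0.08,0.11,6.3],"turn": 0.01,"gripper": 0},{"xyz": [-0.08,0.11,6.6],"turn": 0.01,"gripper": 0},{"xyz": [-0.08,0.11,6.6],"turn": 0.01,"gripper": 0},{"xyz": [-0.08,0.11,6.6],"turn": 0.01,"gripper": 0}]}}

```text
time: 2.33
tool_pos: [0.5365, -0.1812, 0.0802]
tcp_rot: [2.288, 2.149, 0.001]
contact_force: [0.2, 0.6, -0.1]
gripper_width: 0.0853
grasp_force: 0.0
```

Call:
{"method": "drive_tool", "body": {"deltas": [{"xyz": [0.1,0,0.1],"turn": 0,"gripper": 0},{"xyz": [0.1,0,0.1],"turn": 0,"gripper": 120},{"xyz": [0.1,0,0.1],"turn": 0,"gripper": 255},{"xyz": [0.1,0,0.1],"turn": 0,"gripper": 255},{"xyz": [0.1,0,0.1],"turn": 0,"gripper": 255},{"xyz": [0.1,0,0.1],"turn": 0,"gripper": 255},{"xyz": [0.1,0,0.1],"turn": 0,"gripper": 255},{"xyz": [0.1,0,0.1],"turn": 0,"gripper": 255}]}}

```text
time: 3.32
tool_pos: [0.5361, -0.1781, 0.0764]
tcp_rot: [2.289, 2.151, 0.0]
contact_force: [0.7, -0.3, 2.0]
gripper_width: 0.0074
grasp_force: 59.0
```

Call:
{"method": "drive_tool", "body": {"deltas": [{"xyz": [0,0,-0.4],"turn": 0,"gripper": 255},{"xyz": [0,0,-1.2],"turn": 0,"gripper": 255},{"xyz": [0,0,-2.4],"turn": 0,"gripper": 255},{"xyz": [0,0,-3.6],"turn": 0,"gripper": 255},{"xyz": [0,0,-4.8],"turn": 0,"gripper": 255},{"xyz": [0,0,-5.8],"turn": 0,"gripper": 255},{"xyz": [0,0,-6.4],"turn": 0,"gripper": 255},{"xyz": [0,0,-6.4],"turn": 0,"gripper": 255}]}}

```text
time: 4.32
tool_pos: [0.5361, -0.1781, 0.237]
tcp_rot: [2.288, 2.151, 0.001]
contact_force: [0.4, 1.1, -3.3]
gripper_width: 0.0071
grasp_force: 58.8
```

```bash
python3 - <<'E'
from h import *
np.set_printoptions(precision=4,suppress=True)
p,M,o=tool(); print(p,o["contact_force"],o["torque"],o["gripper_width"],o["qpos"])
b=np.array([.549,.2437]); yaw=np.deg2rad(9.8); ux=np.array([np.cos(yaw),np.sin(yaw)])
t=b-.025*ux; d=M.T@np.r_[t-p[:2],0]; ang=np.arctan2(M[1,1],M[0,1]); print(t,d/.025,"turn",-(yaw-ang))
E
```

```text
[ 0.5361 -0.1781  0.237 ] [ 0.4333  1.0641 -3.2934] [-0.0262  0.0274 -0.0448] 0.007109300149304229 [ 0.5481  0.3344 -0.3995  1.7183  0.143   1.1162  0.0436]
[0.5244 0.2394] [16.641  -1.5054 -0.0103] turn -0.23311497222077643
```

Call:
{"method": "drive_tool", "body": {"deltas": [{"xyz": [0.7,0,0],"turn": 0,"gripper": 255},{"xyz": [2,-0.2,0],"turn": -0.05,"gripper": 255},{"xyz": [4,-0.4,0],"turn": -0.1,"gripper": 255},{"xyz": [6,-0.6,0],"turn": -0.15,"gripper": 255},{"xyz": [8,-0.8,0],"turn": -0.2,"gripper": 255},{"xyz": [10,-1,0],"turn": -0.233,"gripper": 255},{"xyz": [11.6,-1.2,0],"turn": -0.233,"gripper": 255},{"xyz": [12.4,-1.4,0],"turn": -0.233,"gripper": 255},{"xyz": [12.6,-1.5,0],"turn": -0.233,"gripper": 255},{"xyz": [12.6,-1.5,0],"turn": -0.233,"gripper": 255}]}}

```text
time: 5.58
tool_pos: [0.5171, 0.1393, 0.236]
tcp_rot: [-2.021, -2.405, 0.001]
contact_force: [1.4, -0.5, -3.5]
gripper_width: 0.0072
grasp_force: 58.6
```

```bash
python3 - <<'E'
from h import *
np.set_printoptions(precision=4,suppress=True)
p,M,o=tool(); print(p,M,o["joint_vel"].round(3),o["contact_force"])
I=cams.camera_info("wrist"); a=cams.camera("wrist")[:,:,::-1]; cv2.imwrite("pics/w2.png",a); np.savez("w2.npz",m=I["mtx"],e=I["extrinsics"])
cv2.imwrite("pics/w2b.png",cv2.resize(a,(800,600),interpolation=cv2.INTER_CUBIC))
print(proj(I,[[.5456,.279,.13],[.5583,.2101,.13],[.5521,.2085,.13],[.5393,.2773,.13]],True))
E
```

```text
[0.5171 0.1393 0.236 ] [[-0.1725  0.985  -0.0007]
 [ 0.985   0.1725 -0.0005]
 [-0.0003 -0.0008 -1.    ]] [ 0.025  0.003  0.02  -0.008  0.004  0.003  0.006] [ 1.4475 -0.5304 -3.5221]
[[322.947   39.7325]
 [322.9338 121.0356]
 [315.5286 121.401 ]
 [315.3166  39.907 ]]
```

View pics/w2b.png

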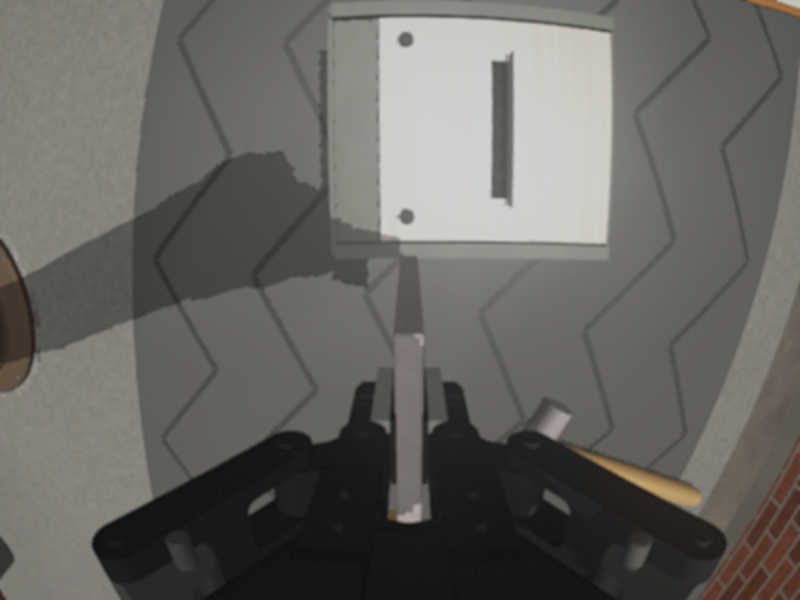

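The wrist view clearly shows the slot at about x 491–507, y 61–198, with the rib on its right. The plate is held straight in the fingers, top corner at (410,335) and foot corner at (408,257). I'll measure the slot's ends and yaw, and the plate's offset in the hand.

```bash
python3 - <<'E'
from h import *
np.set_printoptions(precision=4,suppress=True)
a=cv2.imread("pics/w2.png"); d=np.load("w2.npz"); I=dict(mtx=d["m"],extrinsics=d["e"])
g=cv2.cvtColor(a,cv2.COLOR_BGR2GRAY).astype(int)
for y in (37,38,39,40,45,60,80,100,120,125,126,127,128): print(y,g[y,308:334])
# left slot edge, subpixel at level 130
E=[]
for y in range(46,122,3):
    r=g[y,305:322]; k=np.argmax(r<140); E.append((305+k-1+(r[k-1]-140)/(r[k-1]-r[k]),y))
W=onz(I,np.array(E),.13)[:,:2]; k=np.polyfit(W[:,1],W[:,0],1); yaw=-np.arctan(k[0]); print("yaw",np.rad2deg(yaw),W[0],W[-1],np.std(W[:,0]-np.polyval(k,W[:,1])))
c=g[30:135,316:320].mean(1); print(c[2:14].round(),c[90:104].round())
p=np.array([.5171,.1393]);
lid=[]
for y in range(30,140,4):
    r=g[y,375:400]; k=np.argmax(r<150); lid.append((375+k-.5,y))
Wl=onz(I,np.array(lid),.13)[:,:2]; print("lid far yaw",np.rad2deg(-np.arctan(np.polyfit(Wl[:,1],Wl[:,0],1)[0])))
# plate corner pixels: near(+y) top edge, foot
T=onz(I,np.array([[262,214],[253,214],[270,214]]),.236-.066+.1,True)
F=onz(I,np.array([[256.5,164],[266.5,164]]),.236-.066,True); print("wrong if not fish"); 
M=np.array([[-.1725,.985],[.985,.1725]])
print("top tool xy",(T[:,:2]-p)@M,"foot",(F[:,:2]-p)@M)
W=onz(I,np.array(E),.13,True)[:,:2]; k=np.polyfit(W[:,1],W[:,0],1); yaw=-np.arctan(k[0]); print("fish yaw",np.rad2deg(yaw),W[0],W[-1],np.std(W[:,0]-np.polyval(k,W[:,1])))
Wl=onz(I,np.array(lid),.13,True)[:,:2]; print("lid far yaw",np.rad2deg(-np.arctan(np.polyfit(Wl[:,1],Wl[:,0],1)[0])))
print("ends",onz(I,[[318,38.6],[318,126.6]],.13,True))
E
```

```text
37 [204 204 204 204 205 204 201 198 198 200 200 201 202 202 194 175 155 142
 121 121 159 192 203 204 204 204]
38 [204 204 204 204 205 201 188 174 171 175 178 180 182 182 175 158 144 134
 119 121 159 191 203 204 204 204]
39 [204 204 205 205 205 197 170 135 125 128 132 134 136 136 130 122 118 116
 109 118 157 191 203 204 204 204]
40 [204 204 205 205 205 196 162 111  88  90  93  93  92  92  91  92  96 102
 104 116 158 194 205 205 204 203]
45 [205 205 205 205 206 199 169 122  91  87  90  90  89  85  82  82  87  97
 103 114 153 192 204 204 204 204]
60 [206 206 206 206 207 201 174 127  95  92  94  94  92  89  85  85  89 101
 106 116 149 186 203 206 206 205]
80 [207 207 207 207 208 204 181 136  99  94  97  93  88  87  86  87  92 100
 107 114 155 195 208 207 207 206]
100 [207 207 207 208 209 204 177 130  98  96  98  98  96  90  88  89  96 104
 110 126 164 195 207 209 208 207]
120 [208 208 208 208 209 200 162 115  97  96  98  94  91  88  88  91 100 107
 113 141 184 205 209 208 208 208]
125 [208 207 208 208 205 192 157 116 100  99  97  95  93  91  89  90  99 107
 114 145 184 204 209 208 207 20
[... 175 characters left out ...]
170 145 128 120
 119 145 183 203 209 208 207 208]
128 [207 208 207 208 208 208 207 206 206 205 205 205 204 204 194 167 144 130
 121 147 184 204 208 208 207 207]
yaw 12.71608945377902 [0.5379 0.2608] [0.5502 0.2066] 9.939474696179075e-05
[204. 203. 204. 204. 204. 200. 176. 130.  91.  84.  86.  88.] [ 96.  97.  97.  97.  94.  98. 136. 184. 205. 209. 208. 208. 208. 208.]
lid far yaw 16.420009315249686
wrong if not fish
top tool xy [[ 0.0339  0.0011]
 [ 0.0339 -0.0024]
 [ 0.0339  0.0043]] foot [[ 0.0333 -0.0027]
 [ 0.0333  0.0045]]
fish yaw 10.238460981151247 [0.5397 0.2719] [0.5511 0.2086] 6.506278457458543e-05
lid far yaw 10.331149236830854
ends [[0.5413 0.279  0.13  ]
 [0.5551 0.2046 0.13  ]]
```

Slot length comes out at 75.7 mm (should be 76) and yaw 10.3°. The slot centre is near (0.550,0.242). Going to about 22 mm on the -x side of it, then down to a few mm above the lid.

Call:
{"method": "drive_tool", "body": {"deltas": [{"xyz": [1,0.3,0],"turn": -0.006,"gripper": 255},{"xyz": [2.4,0.7,0],"turn": -0.006,"gripper": 255},{"xyz": [3.4,1.0,0],"turn": -0.006,"gripper": 255},{"xyz": [3.8,1.1,0],"turn": -0.006,"gripper": 255},{"xyz": [3.87,1.14,0],"turn": -0.006,"gripper": 255},{"xyz": [3.87,1.14,0.4],"turn": -0.006,"gripper": 255},{"xyz": [3.87,1.14,0.8],"turn": -0.006,"gripper": 255},{"xyz": [3.87,1.14,1.1],"turn": -0.006,"gripper": 255},{"xyz": [3.87,1.14,1.2],"turn": -0.006,"gripper": 255},{"xyz": [3.87,1.14,1.2],"turn": -0.006,"gripper": 255}]}}

```text
time: 6.88
tool_pos: [0.5296, 0.2388, 0.2061]
tcp_rot: [-2.016, -2.409, 0.0]
contact_force: [0.5, -0.5, -2.6]
gripper_width: 0.0068
grasp_force: 58.7
```

```bash
cat > st.py <<'E'
from h import *
np.set_printoptions(precision=4,suppress=True)
p,M,o=tool(); y=np.deg2rad(10.3); ux=np.array([np.cos(y),np.sin(y)]); uy=np.array([-ux[1],ux[0]])
F=np.array(o["contact_force"])
print(p,"box-xy",p[:2]@ux,p[:2]@uy,"foot",p[2]-.0664-.13,"yaw",np.rad2deg(np.arctan2(M[1,1],M[0,1])),"F",F[:2]@ux,F[:2]@uy,F[2],"T",o["torque"],"v",o["joint_vel"][:4])
b=np.array([.5503,.2422]); print("slot",b@ux,b@uy)
E
python3 st.py
```

```text
[0.5296 0.2388 0.2061] box-xy 0.5637568659466363 0.14025447478914804 foot 0.009729281802334289 yaw 10.137438783721242 F 0.413226770395422 -0.5406032417741867 -2.5936407246041386 T [ 0.0248 -0.0342  0.0494] v [-0.0013 -0.0064 -0.0022 -0.0072]
slot 0.5847378328760079 0.1399020972089766
```

Call:
{"method": "drive_tool", "body": {"deltas": [{"xyz": [0.04,0,0.12],"turn": -0.002,"gripper": 255},{"xyz": [0.04,0,0.22],"turn": -0.002,"gripper": 255},{"xyz": [0.04,0,0.22],"turn": -0.002,"gripper": 255},{"xyz": [0.04,0.1,0.22],"turn": -0.002,"gripper": 255},{"xyz": [0.04,0.2,0.22],"turn": -0.002,"gripper": 255},{"xyz": [0.04,0.3,0.22],"turn": -0.002,"gripper": 255},{"xyz": [0.04,0.4,0.22],"turn": -0.002,"gripper": 255},{"xyz": [0.04,0.5,0.22],"turn": -0.002,"gripper": 255},{"xyz": [0.04,0.6,0.22],"turn": -0.002,"gripper": 255},{"xyz": [0.04,0.6,0.22],"turn": -0.002,"gripper": 255}]}}

```text
time: 8.12
tool_pos: [0.5444, 0.2425, 0.2008]
tcp_rot: [-2.014, -2.411, -0.0]
contact_force: [0.4, -0.2, -3.9]
gripper_width: 0.0075
grasp_force: 58.7
```

```bash
python3 st.py
```

```text
[0.5444 0.2425 0.2008] box-xy 0.5789459268982661 0.14128273879884248 foot 0.004350538502520818 yaw 10.247225071949968 F 0.3811344840590899 -0.24669166697558037 -3.9433003866523566 T [ 0.0543 -0.0184  0.0098] v [-0.0014 -0.002  -0.001   0.008 ]
slot 0.5847378328760079 0.1399020972089766
```

Call:
{"method": "drive_tool", "body": {"deltas": [{"xyz": [0,0.04,0],"turn": 0,"gripper": 255},{"xyz": [0,0.08,0],"turn": 0,"gripper": 255},{"xyz": [0,0.12,0],"turn": 0,"gripper": 255},{"xyz": [0,0.16,0],"turn": 0,"gripper": 255},{"xyz": [0,0.2,0],"turn": 0,"gripper": 255},{"xyz": [0,0.24,0],"turn": 0,"gripper": 255},{"xyz": [0,0.24,0],"turn": 0,"gripper": 255}]}}

```text
time: 9.0
tool_pos: [0.5496, 0.2436, 0.2006]
tcp_rot: [-2.013, -2.411, 0.002]
contact_force: [-2.7, -0.3, -2.5]
gripper_width: 0.0073
grasp_force: 58.9
```

```bash
python3 st.py
```

```text
[0.5496 0.2436 0.2006] box-xy 0.5842504455659606 0.1413678793539562 foot 0.004241522266513309 yaw 10.262941410136978 F -2.6780665735773055 0.1879420347457249 -2.4552693001037755 T [-0.1086  0.8424 -0.0955] v [-0.0016 -0.0005 -0.0001 -0.001 ]
slot 0.5847378328760079 0.1399020972089766
```

Call:
{"method": "drive_tool", "body": {"deltas": [{"xyz": [0,0.02,0],"turn": 0,"gripper": 255},{"xyz": [0,0.04,0],"turn": 0,"gripper": 255},{"xyz": [0,0.04,0],"turn": 0,"gripper": 255}]}}

```text
time: 9.38
tool_pos: [0.5499, 0.2437, 0.2006]
tcp_rot: [-2.013, -2.411, 0.003]
contact_force: [-5.2, -1.3, -1.1]
gripper_width: 0.0071
grasp_force: 59.0
```

```bash
python3 st.py
```

```text
[0.5499 0.2437 0.2006] box-xy 0.584646297625655 0.14142071699943076 foot 0.004202166624652004 yaw 10.278150990058986 F -5.309775858478081 -0.34424214817549115 -1.1034172390385808 T [-0.3072  1.6381 -0.0634] v [ 0.0001 -0.0026  0.0007  0.0024]
slot 0.5847378328760079 0.1399020972089766
```

The rib was found, with contact rising to 5 N. Easing off slightly and lowering in stages.

Call:
{"method": "drive_tool", "body": {"deltas": [{"xyz": [0,-0.06,0],"turn": 0,"gripper": 255},{"xyz": [0,-0.06,0.05],"turn": 0,"gripper": 255},{"xyz": [0,-0.06,0.1],"turn": 0,"gripper": 255},{"xyz": [0,-0.06,0.15],"turn": 0,"gripper": 255},{"xyz": [0,-0.06,0.2],"turn": 0,"gripper": 255},{"xyz": [0,-0.06,0.24],"turn": 0,"gripper": 255},{"xyz": [0,-0.06,0.24],"turn": 0,"gripper": 255}]}}

```text
time: 10.25
tool_pos: [0.5495, 0.2434, 0.1945]
tcp_rot: [-2.014, -2.411, 0.0]
contact_force: [-3.4, -0.6, -3.4]
gripper_width: 0.0074
grasp_force: 58.9
```

```bash
python3 st.py
```

```text
[0.5495 0.2434 0.1945] box-xy 0.5842138931149203 0.14125073954270975 foot -0.0018525977793731885 yaw 10.256278840870491 F -3.4959557517976334 0.012288294093211062 -3.435607273266834 T [-0.0643  0.9283 -0.063 ] v [ 0.0001  0.0003  0.0019 -0.0008]
slot 0.5847378328760079 0.1399020972089766
```

Call:
{"method": "drive_tool", "body": {"deltas": [{"xyz": [0,-0.02,0.04],"turn": 0,"gripper": 255},{"xyz": [0,-0.02,0.08],"turn": 0,"gripper": 255},{"xyz": [0,-0.02,0.12],"turn": 0,"gripper": 255},{"xyz": [0,-0.02,0.12],"turn": 0,"gripper": 255}]}}

```text
time: 10.75
tool_pos: [0.5493, 0.2434, 0.1917]
tcp_rot: [2.014, 2.411, 0.0]
contact_force: [-0.9, -0.6, -3.0]
gripper_width: 0.0073
grasp_force: 58.7
```

```bash
python3 st.py
```

```text
[0.5493 0.2434 0.1917] box-xy 0.5840084193031359 0.14121127158204239 foot -0.004715237879701961 yaw 10.253084611627015 F -0.9804453288658128 -0.4074261053418107 -2.9585376840596553 T [-0.0804  0.3606 -0.0162] v [-0.0005 -0.0015 -0.0001 -0.0005]
slot 0.5847378328760079 0.1399020972089766
```

The foot is inside the slot with no lid support. Now pushing the flap, in small steps.

Call:
{"method": "drive_tool", "body": {"deltas": [{"xyz": [0,0,0.05],"turn": 0,"gripper": 255},{"xyz": [0,0,0.1],"turn": 0,"gripper": 255},{"xyz": [0,0,0.15],"turn": 0,"gripper": 255},{"xyz": [0,0,0.2],"turn": 0,"gripper": 255},{"xyz": [0,0,0.2],"turn": 0,"gripper": 255}]}}

```text
time: 11.38
tool_pos: [0.5493, 0.2435, 0.1869]
tcp_rot: [2.014, 2.411, 0.001]
contact_force: [-1.1, -0.8, 1.8]
gripper_width: 0.007
grasp_force: 59.6
```

```bash
python3 st.py
```

```text
[0.5493 0.2435 0.1869] box-xy 0.5839826864860784 0.1413278489118185 foot -0.009532809364769121 yaw 10.259797092763813 F -1.1954566086695244 -0.5589751060471129 1.8196994236419355 T [-0.1711  0.451  -0.0492] v [ 0.0013  0.0017 -0.0001  0.0004]
slot 0.5847378328760079 0.1399020972089766
```

Call:
{"method": "drive_tool", "body": {"deltas": [{"xyz": [0,0,0.06],"turn": 0,"gripper": 255},{"xyz": [0,0,0.12],"turn": 0,"gripper": 255},{"xyz": [0,0,0.18],"turn": 0,"gripper": 255},{"xyz": [0,0,0.24],"turn": 0,"gripper": 255},{"xyz": [0,0,0.3],"turn": 0,"gripper": 255},{"xyz": [0,0,0.36],"turn": 0,"gripper": 255},{"xyz": [0,0,0.36],"turn": 0,"gripper": 255}]}}

```text
time: 12.25
tool_pos: [0.5492, 0.2434, 0.1775]
tcp_rot: [-2.014, -2.411, -0.0]
contact_force: [0.2, 0.9, 0.1]
gripper_width: 0.0072
grasp_force: 59.3
```

```bash
python3 st.py
```

```text
[0.5492 0.2434 0.1775] box-xy 0.5838616881138986 0.14128446501517844 foot -0.018886074403169154 yaw 10.256573683964938 F 0.4019802801653092 0.8591751651471118 0.1295850637584791 T [ 0.125   0.0244 -0.0288] v [ 0.0018  0.0006 -0.0019  0.0001]
slot 0.5847378328760079 0.1399020972089766
```

Call:
{"method": "drive_tool", "body": {"deltas": [{"xyz": [0,0,0.08],"turn": 0,"gripper": 255},{"xyz": [0,0,0.16],"turn": 0,"gripper": 255},{"xyz": [0,0,0.24],"turn": 0,"gripper": 255},{"xyz": [0,0,0.32],"turn": 0,"gripper": 255},{"xyz": [0,0,0.4],"turn": 0,"gripper": 255},{"xyz": [0,0,0.48],"turn": 0,"gripper": 255},{"xyz": [0,0,0.56],"turn": 0,"gripper": 255},{"xyz": [0,0,0.56],"turn": 0,"gripper": 255}]}}

```text
time: 13.25
tool_pos: [0.549, 0.2432, 0.1632]
tcp_rot: [-2.014, -2.411, 0.001]
contact_force: [2.6, 0.4, -4.3]
gripper_width: 0.0075
grasp_force: 58.7
```

```bash
python3 st.py
```

```text
[0.549  0.2432 0.1632] box-xy 0.5836754494120925 0.14116014606119692 foot -0.03319193193735133 yaw 10.257940412895191 F 2.5959442901655847 -0.11009950121290654 -4.273338438240104 T [ 0.1993 -0.4858 -0.0524] v [-0.0008  0.0004 -0.0016 -0.0017]
slot 0.5847378328760079 0.1399020972089766
```

Call:
{"method": "drive_tool", "body": {"deltas": [{"xyz": [0,0.01,0.08],"turn": 0,"gripper": 255},{"xyz": [0,0.02,0.16],"turn": 0,"gripper": 255},{"xyz": [0,0.02,0.24],"turn": 0,"gripper": 255},{"xyz": [0,0.02,0.32],"turn": 0,"gripper": 255},{"xyz": [0,0.02,0.4],"turn": 0,"gripper": 255},{"xyz": [0,0.02,0.48],"turn": 0,"gripper": 255},{"xyz": [0,0.02,0.56],"turn": 0,"gripper": 255},{"xyz": [0,0.02,0.62],"turn": 0,"gripper": 255},{"xyz": [0,0.02,0.62],"turn": 0,"gripper": 255}]}}

```text
time: 14.38
tool_pos: [0.5492, 0.2435, 0.1479]
tcp_rot: [-2.014, -2.411, 0.001]
contact_force: [-4.7, -0.2, -0.6]
gripper_width: 0.007
grasp_force: 59.3
```

```bash
python3 st.py
```

```text
[0.5492 0.2435 0.1479] box-xy 0.5839225342452227 0.14134432104138364 foot -0.04845782735278996 yaw 10.265040499744499 F -4.686713617000595 0.6239040014405851 -0.6297214056512355 T [-0.1413  0.8473 -0.1149] v [ 0.0004 -0.0025 -0.0015 -0.0006]
slot 0.5847378328760079 0.1399020972089766
```

Call:
{"method": "drive_tool", "body": {"deltas": [{"xyz": [0,-0.012,0.06],"turn": 0,"gripper": 255},{"xyz": [0,-0.015,0.12],"turn": 0,"gripper": 255},{"xyz": [0,-0.015,0.12],"turn": 0,"gripper": 255}]}}

```text
time: 14.75
tool_pos: [0.5492, 0.2434, 0.145]
tcp_rot: [-2.014, -2.411, 0.0]
contact_force: [-3.1, -0.9, -2.6]
gripper_width: 0.0069
grasp_force: 59.3
```

```bash
python3 st.py
```

```text
[0.5492 0.2434 0.145 ] box-xy 0.5839110457117194 0.1412625161145938 foot -0.05139880023198949 yaw 10.25815406520043 F -3.163639408275791 -0.3193322197740726 -2.5862536124322926 T [-0.0164  0.57   -0.1114] v [ 0.0017 -0.0005 -0.0016 -0.0008]
slot 0.5847378328760079 0.1399020972089766
```

The foot is 51 mm below the lid top and the forces are low, so I'm letting go, waiting, then rising straight up.

Call:
{"method": "drive_tool", "body": {"deltas": [{"xyz": [0,-0.015,0],"turn": 0,"gripper": 255},{"xyz": [0,-0.015,0],"turn": 0,"gripper": 0},{"xyz": [0,-0.015,0],"turn": 0,"gripper": 0},{"xyz": [0,-0.015,0],"turn": 0,"gripper": 0},{"xyz": [0,-0.015,0],"turn": 0,"gripper": 0},{"xyz": [0,-0.015,0],"turn": 0,"gripper": 0},{"xyz": [0,-0.015,0],"turn": 0,"gripper": 0},{"xyz": [0,-0.015,-1],"turn": 0,"gripper": 0},{"xyz": [0,-0.015,-2.5],"turn": 0,"gripper": 0},{"xyz": [0,-0.015,-4],"turn": 0,"gripper": 0}]}}

```text
time: 16.0
tool_pos: [0.5487, 0.2433, 0.2462]
tcp_rot: [-2.014, -2.411, 0.001]
contact_force: [0.4, 0.8, 0.0]
gripper_width: 0.0852
grasp_force: 0.0
```

Call:
{"method": "drive_tool", "body": {"deltas": [{"xyz": [-1.5,0,0],"turn": 0,"gripper": 0},{"xyz": [-3,0,0],"turn": 0,"gripper": 0},{"xyz": [-3.5,0,0],"turn": 0,"gripper": 0},{"xyz": [-3.5,0,0],"turn": 0,"gripper": 0},{"xyz": [-3.5,0,0],"turn": 0,"gripper": 0}]}}

```text
time: 16.62
tool_pos: [0.564, 0.159, 0.2453]
tcp_rot: [-2.011, -2.412, -0.001]
contact_force: [0.2, 0.2, 0.1]
gripper_width: 0.0852
grasp_force: 0.0
```

```bash
python3 - <<'E'
from h import *
a=cams.camera("wrist")[:,:,::-1]; cv2.imwrite("pics/w3.png",cv2.resize(a,(800,600),interpolation=cv2.INTER_CUBIC))
E
```

```text
(no output)
```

View pics/w3.png

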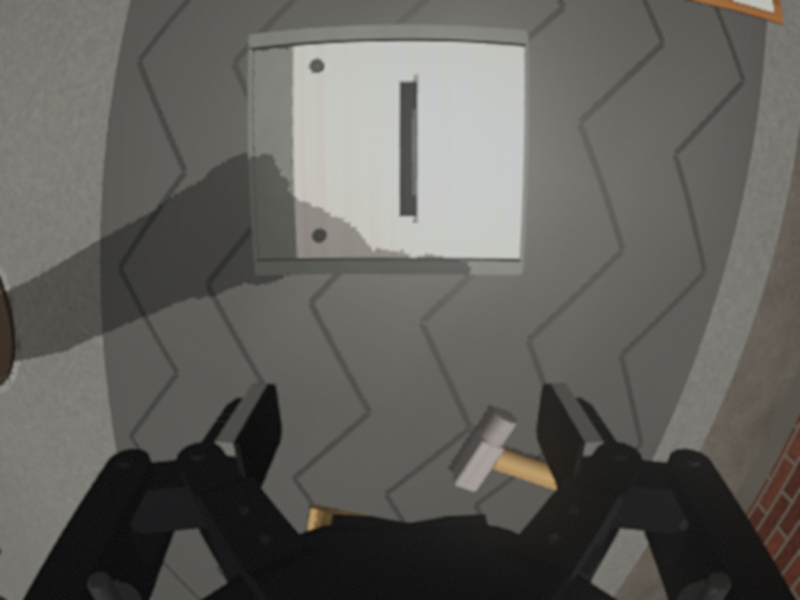

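The slot at (408,148) shows no plate standing above the lid, only a lighter strip inside at (413,110–182). I'll zoom in once to confirm the depth.

```bash
python3 - <<'E'
from h import *
a=cams.camera("wrist")[:,:,::-1]; cv2.imwrite("pics/w4.png",cv2.resize(np.clip(a[45:150,235:290].astype(float)*1.6,0,255).astype(np.uint8),None,fx=5.5,fy=5.5,interpolation=cv2.INTER_CUBIC))
I=cams.camera_info("wrist")
y=np.deg2rad(10.3); ux=np.array([np.cos(y),np.sin(y)]); uy=np.array([-ux[1],ux[0]]); c=np.array([.5495,.2432])
for z in (.13,.108): print(z,((proj(I,[np.r_[c+s*.035*uy+t*.004*ux,z] for s in(-1,1) for t in(-1,1)],True)-[235,45])*5.5).round().tolist())
E
```

```text
0.13 [[119.0, 487.0], [170.0, 487.0], [119.0, 48.0], [171.0, 48.0]]
0.108 [[121.0, 474.0], [168.0, 474.0], [121.0, 69.0], [169.0, 69.0]]
```

View pics/w4.png

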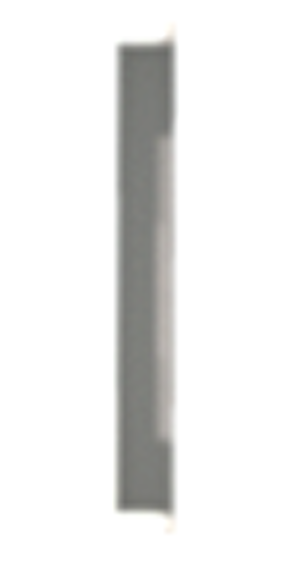

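The lighter strip spans 305 px, where a 70 mm edge at lid height would span about 439 px. That puts it far down, near the box floor, so the plate is inside. Handing in.

```bash
python3 -c "
from bench import job
print(job.hand_in())"
```

```text
the job is handed in; nothing more can be done
None
```

The gauge plate went through the slot, was held past the flap until its foot was 51 mm below the lid top, then let go, and it now lies inside the box. Forces I read on the way stayed under about 6 N, well below 25 N; I moved nothing else, and the job is handed in (about 17 s used; no verdict was returned).

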